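Work the slide box round the post into its bay

TASK

Push the long blue slide box with your fingertips until it lies fully home, endwise, in the open pale aluminium bay. It lies broadside and the yellow-and-black post is in the way, so before it passes the post angle it by pushing one end and then the other, and then slide it in against the back stop. Push gently, keep the box flat on the worktop and never lift it, and leave the two specimen cups and the small coverslip box where they are.

Things in the scene. Friction and masses are not known exactly. Their poses are not given: they have to be found in the camera images.
- slide_box: Loose dark-blue slide box, a closed block 71 x 170 x 37 mm (own x, y, z; long axis y), about 0.35 kg, slides on the worktop. Origin: centre of its underside. The lid is fixed. At the start it lies crosswise before the bay's mouth, its middle 180 to 250 mm out, its long axis within 0.25 rad of the bay's y. Either end may go in first.
- dock: Fixed open aluminium bay on the worktop (no floor), mouth to the robot's left. Origin: on the worktop, middle of the mouth; own +x points into the bay, y across it. Side walls, inner faces at y = +-45 mm, 8 mm thick, 30 mm high, run from x = 0 to the back stop. Wings 45 mm long carry the walls on outwards, splayed 0.45 rad, to x = -37, y = +-70 mm (outermost). Screw feet 3 mm high outside.
- dock_stop (a point): Point on the worktop at the middle of the back stop's inner face, 120 mm inside the mouth (bay's x = 120 mm, y = 0). With the box fully home its origin lies 85 mm short of this point (bay's x = 35 mm) and 50 mm of the box sticks out of the mouth; there are about 9 mm of play at each side.
- post: Fixed upright post, yellow with black bands, 18 mm in diameter, 52 mm high, on a steel flange 32 mm across and 3 mm thick. Origin: centre of its foot on the worktop. It stands 90 to 110 mm outside the bay's mouth, on the robot's side of the way in (the bay's own y = -64 to -75 mm), in the way of the box's near half as long as it lies broadside.
- orange_cup: Loose specimen cup, white with orange lid, 62 mm across, 64 mm high; origin at the centre of its underside. To be left alone.
- blue_cup: Loose specimen cup, white with blue lid, 62 mm across, 64 mm high; origin at the centre of its underside. To be left alone.
- coverslip_box: Loose small blue box with white label, 48 x 64 x 20 mm; origin at the centre of its underside. To be left alone.
There are look-alikes about, which are no part of the job. Leave any pink look-alike of the slide_box alone. Several things have the shape of the dock; the one meant has the colours described above.

How it is judged:
By the outcome, as a careful person would: the job done as asked, in the order asked, and still so for the second after the job is handed in, with the robot touching nothing.
It also fails if it takes over 67 s, if anything falls off the work surface, if the arm or the gripper's body presses on something with over 40 N, if the wrist force passes 120 N, or if a joint passes its speed limit or range.

ROBOT

A 6-joint arm with a two-finger parallel gripper is mounted at the origin on a cart in front of the work surface, level with it; the furniture and walls round the work are solid. World frame = base frame: x ahead of the robot, y to its left, z up, the work surface at z = 0. Lengths are in mm, angles in rad, forces in N, time in s.
With the tool pointing down it reaches from about 350 to 1000 mm from the base axis. Payload 7.1 kg.
Tool frame: the origin (TCP) lies on the centre line of the jaws, within the pads' length; the fingertips stand 19 mm ahead of it and the grasp point (between the pads) is the TCP; z points along the fingers, y is the line along which they close (so a half turn about z gives the same grasp; the last joint's range is limited). The gripper opens to 85 mm and grips with 20 to 120 N. Pads are 22 mm wide; open, the fingers measure 114 mm over their backs; the gripper's body (76 mm by 85 mm) begins 54 mm behind the grasp point. The pads swing forward as they close: fully open they stand 13 mm farther back than shut.
Start: joints at [-1.127, 0.423, 1.63, -0, 1.089, -0.019], TCP at [279.049, -559.229, 250.319] pointing down, gripper open.
Joint ranges: [-3, 3], [-0.9, 2.11], [0.09, 2.58], [-1.31, 4.45], [0.11, 2.69], [-2.54, 2.54]. Speed limits (rad/s): [2.39, 2.39, 3.01, 3.14, 3.14, 3.14].

INTERFACE

Orientations are given as a rotation vector (axis times angle).
In Python, from station import ctrl gives the robot as it stands.
- The arm moves only by the shell command python3 -m jog 'ROWS'. ROWS is JSON, a list of rows, each a list of 3 entries, a list of its own where there are three numbers: the turn, a rotation vector about the tool's x, y, z in rad, then the shift along the tool's x, y, z in mm, then the opening, from -1 (shut) to 1 (fully open). A call has 1 to 12 rows; each row shifts and turns the commanded pose from where the row before left it, along the tool's axes as they then stand; what a row does not reach is not made up. A row lasts 1/12 s, in which the tool goes at most 41.7 mm and 7.16 degrees, less where a joint would pass 70% of its speed; a pose out of reach is approached as far as the arm can. A call is refused whole if a number of a shift passes 41.7 or a number of a turn 0.125, either way. A call with a gripper value outside its range is refused whole. The fingers move at their own pace and stop on an object; the grip force is fixed at half the most. Time passes only in rows, so rows that do not move let the fingers close. It gives the time, the measured TCP pose, the force, the opening and the grip force at its end, in the units of the state.
- ctrl.state(): the state, without advancing time (a new reading comes with each control period).
- ctrl.get_image(name): name is "scene" or "top" or "wrist"; returns a dict with "frame" (384x512x3 uint8, red, green, blue), "z_map" (384x512 float32, mm along the optical axis (not along the pixel's ray), 0 where there is no reading), "K" (3x3 intrinsics, pixels), "R" (3x3) and "t" (3): a world point X has camera coordinates R X + t. Camera axes: x right, y down, z forward; pixel columns grow to the right and rows downward; lengths in mm; the calibration is good to about 2 mm. A picture is of the moment at which its call begins.
- ctrl.sign_off(): hands the job in; it is judged then, once.
The state is a dict: "clock": time; "joint_pos": joint angles; "qvel": joint speeds; "effort": joint torques, N m; "ee_pos": TCP position; "ee_rot": TCP orientation; "contact_force": force on the tool from outside, world axes, zero at the start; "ft_torque": the same for the moment, N m; "opening": finger opening in mm; "finger_force": force on a finger pad.
Only numpy, scipy, OpenCV 4.12 (cv2) and the standard library are available. Lean on these libraries where they do the work, as an engineer would, in place of code of your own. Each camera call takes 0.05 s, during which the arm holds its last target. There are 200 camera calls.

## Working session

There is one attempt and no reset: what is moved stays moved. The work goes in short steps, Python scripts to look and compute and a shell command to move; the robot and the scene stay as the last step left them, time stands still between calls to the robot, and variables do not carry over. Pictures are saved under pics/ and viewed, at most 10 in all, crops included, and the job is handed in when it is done.

```bash
mkdir -p pics; ls
python3 - <<'E'
from station import ctrl
import cv2,numpy as np
print(ctrl.state())
for n in("top","scene"):
    d=ctrl.get_image(n); cv2.imwrite(f"pics/{n}0.png",d["frame"][:,:,::-1]); np.savez(f"{n}0.npz",**d)
    print(n,d["K"],d["R"],d["t"])
E
```

```text
pics
{'clock': 0.0, 'joint_pos': array([-1.12697808e+00,  4.23886915e-01,  1.63069452e+00, -1.97292755e-05,
        1.08859290e+00, -1.89851265e-02]), 'qvel': array([ 1.32700990e-04,  3.67982363e-05,  1.91395636e-06, -1.59778594e-04,
       -8.62388095e-04, -6.13287971e-04]), 'effort': array([-2.65105125e-03, -5.57386637e+01, -2.81740987e+01, -3.01201699e-04,
        7.24730824e-03,  5.33340369e-06]), 'ee_pos': array([ 278.83975716, -558.76901195,  249.51512053]), 'ee_rot': array([-3.05635160e+00, -7.20159615e-01,  5.50347285e-04]), 'contact_force': array([-0.85733657,  0.04205599,  0.50245993]), 'ft_torque': array([ 0.01744527, -0.02945797, -0.00812053]), 'finger_force': 0.0, 'opening': 85.32290872293704}
top [[482.55332089   0.         254.08431549]
 [  0.         482.55332089 189.65774174]
 [  0.           0.           1.        ]] [[ 0.18837627 -0.98208575  0.00468614]
 [-0.94983416 -0.18339885 -0.25333758]
 [ 0.24965866  0.04327173 -0.96736659]] [-157.22716682  578.23420814 1532.21071188]
scene [[407.28098769   0.         255.11591449]
 [  0.         407.28098769 187.45507069]
 [  0.           0.           1.        ]] [[-0.74126611 -0.67105315  0.01456789]
 [-0.45811625  0.48994842 -0.74167382]
 [ 0.49056504 -0.55645145 -0.67060251]] [435.43699064 299.02586863 941.42459577]
```

View pics/top0.png

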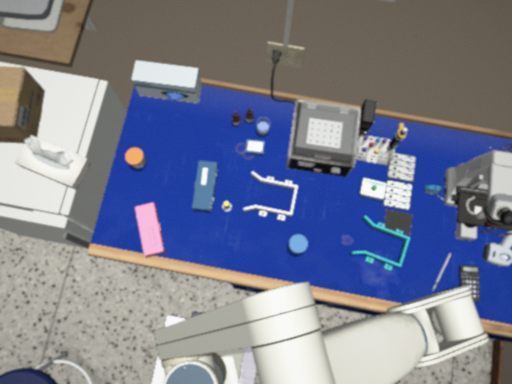

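View pics/scene0.png

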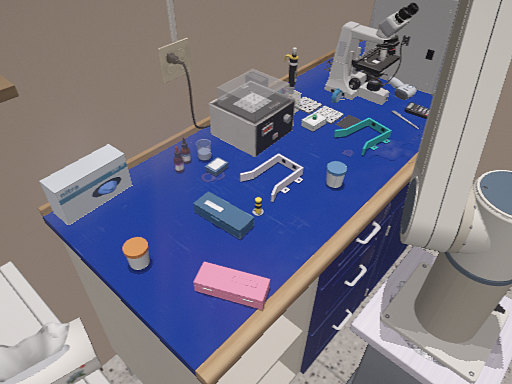

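The top view shows the slide box at about (205,185), the post at (227,206), the pale bay at (250–297,172–218) with its mouth to the left, the blue cup at (298,244), the orange cup at (135,158) and the coverslip box at (255,147). The pink box at (149,229) and the teal bay are decoys.

```bash
cat > h.py <<'E'
import numpy as np,cv2
def rays(d,uv,z):
    "pixels (N,2) -> world xy on plane z"
    K,R,t=d["K"],d["R"],d["t"]; uv=np.atleast_2d(uv).astype(float)
    r=np.c_[uv,np.ones(len(uv))]@np.linalg.inv(K).T@R; c=-R.T@t
    return (c+r*((z-c[2])/r[:,2])[:,None])[:,:2]
def world(d):
    v,u=np.mgrid[:384,:512]; z=d["z_map"]
    p=np.stack([u,v,np.ones_like(u)],-1)@np.linalg.inv(d["K"]).T*z[...,None]
    return (p-d["t"])@d["R"]
def box(d,zt=37,win=None):
    "slide box: top-face rect in world: centre, angle of the long axis"
    P=world(d); h=cv2.cvtColor(d["frame"],cv2.COLOR_RGB2HSV).astype(int)
    m=(P[...,2]>zt-9)&(P[...,2]<zt+8)&(d["z_map"]>0)&(h[...,0]>95)&(h[...,0]<118)&(h[...,1]>60)&(h[...,2]<170)
    if win: m&=(P[...,0]>win[0])&(P[...,0]<win[1])&(P[...,1]>win[2])&(P[...,1]<win[3])
    m=cv2.morphologyEx(m.astype(np.uint8),cv2.MORPH_OPEN,np.ones((2,2)))
    n,l,s,c=cv2.connectedComponentsWithStats(m); k=1+np.argmax(s[1:,4])
    v,u=np.nonzero(l==k); w=rays(d,np.c_[u,v],zt)
    (cx,cy),(a,b),th=cv2.minAreaRect(w.astype(np.float32))
    if a>b: th+=90     # angle of 'b' axis = th+90
    th=(th+90)%180
    return (cx,cy),sorted((a,b)),np.radians(th),len(u),(s[k][:4])
E
python3 - <<'E'
from h import *
for n in("top","scene"):
    d=np.load(n+"0.npz"); P=world(d); f=d["frame"].astype(int); z=P[...,2]
    print(n,"box",box(d,win=(300,900,-50,500)))
    h=cv2.cvtColor(d["frame"],cv2.COLOR_RGB2HSV).astype(int)
    W=(P[...,0]>350)&(P[...,0]<900)&(P[...,1]>-300)&(P[...,1]<450)
    m=W&(h[...,1]<60)&(h[...,2]>140)&(z>15)&(z<42)
    k,l,s,c=cv2.connectedComponentsWithStats(m.astype(np.uint8))
    for i in range(1,k):
        if s[i,4]>40:
            v,u=np.nonzero(l==i); w=rays(d,np.c_[u,v],30); r=cv2.minAreaRect(w.astype(np.float32))
            print("pale",s[i],r, cv2.boxPoints(r).round().tolist())
    for nm,lo,hi,zz in(("yellow",20,35,52),("orange",5,16,64),("blue cup",100,110,64)):
        m=W&(h[...,0]>=lo)&(h[...,0]<=hi)&(h[...,1]>90)&(z>(40 if zz<60 else 57))&(z<75)
        k,l,s,c=cv2.connectedComponentsWithStats(m.astype(np.uint8))
        for i in range(1,k):
            if s[i,4]>5: print(nm,s[i],rays(d,c[i],zz).round())
d=np.load("top0.npz"); cv2.imwrite("pics/crop.png",cv2.resize(d["frame"][130:260,120:320,::-1],None,fx=4,fy=4,interpolation=cv2.INTER_CUBIC)[:,:])
E
```

```text
top box ((590.0887451171875, 121.875), [69.27184295654297, 171.02467346191406], np.float64(0.058009782134811394), 718, array([194, 162,  25,  49], dtype=int32))
pale [247 140  17  12 162] ((767.146728515625, -16.09918975830078), (40.896873474121094, 56.24738311767578), 10.951926231384277) [[742.0, 8.0], [752.0, -48.0], [793.0, -40.0], [782.0, 15.0]]
pale [201 167   7  19 105] ((624.3674926757812, 135.78317260742188), (64.77888488769531, 20.719161987304688), 12.27357292175293) [[591.0, 139.0], [595.0, 119.0], [658.0, 133.0], [654.0, 153.0]]
pale [244 171  54  45 377] ((601.7670288085938, -104.647705078125), (163.5819549560547, 141.3589630126953), 88.90222930908203) [[530.0, -185.0], [671.0, -188.0], [674.0, -24.0], [533.0, -22.0]]
yellow [224 201   5   6  21] [[539.  39.]]
orange [126 148  18  17 240] [[640. 379.]]
blue cup [173  92   4   2   6] [[896. 300.]]
blue cup [178  93   5   5  10] [[889. 277.]]
blue cup [289 234  19  19 274] [[ 451. -220.]]
scene box ((586.0018920898438, 131.8751983642578), [72.156005859375, 174.0145263671875], np.float64(0.08277157931188074), 987, array([195
[... 867 characters left out ...]
83691406), (32.716224670410156, 204.38153076171875), 1.4253638982772827) [[873.0, 443.0], [879.0, 239.0], [911.0, 240.0], [906.0, 444.0]]
pale [204 200  20  12  99] ((630.961181640625, 129.61924743652344), (62.98588562011719, 17.45450210571289), 5.773706912994385) [[599.0, 135.0], [601.0, 118.0], [663.0, 124.0], [661.0, 141.0]]
pale [128 259  16   8  85] ((626.3988647460938, 399.1708068847656), (40.11821365356445, 21.429391860961914), 42.80406188964844) [[604.0, 393.0], [619.0, 378.0], [648.0, 405.0], [634.0, 421.0]]
yellow [255 197   6   6  28] [[539.  43.]]
orange [123 237  25  21 411] [[639. 383.]]
blue cup [327 161  20  15 220] [[ 449. -215.]]
blue cup [ 99 181  16   9  46] [[882. 302.]]
```

View pics/crop.png

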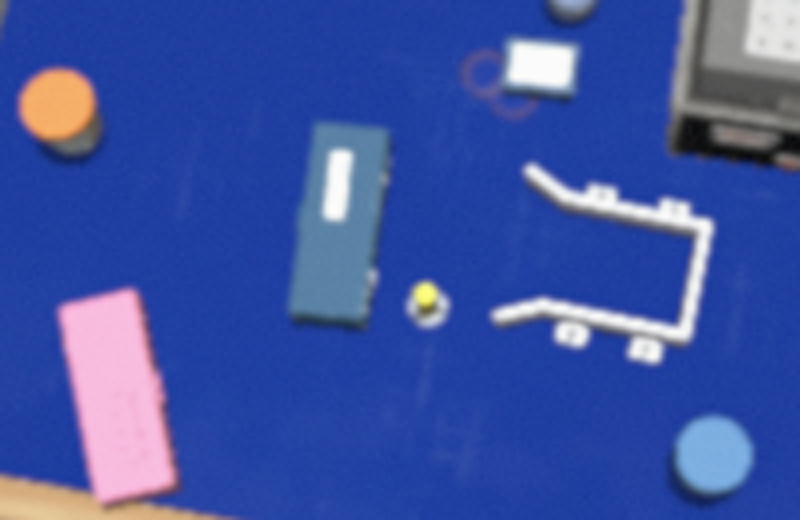

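The crop shows the bay's walls clearly: back corners at (712,222) and (688,338), bends at (566,203) and (543,302), wing tips at (530,168) and (495,317). The post top is at (426,294) and the box spans (290–388,122–325).

Run:
```python
from h import *
d=np.load("top0.npz")
c=np.array([[712,222],[688,338],[566,203],[543,302],[530,168],[495,317]],float)
print(rays(d,(c-1.5)/4+[120,130],30).round())
# bay axis by line fits of wall-top pixels
h=cv2.cvtColor(d["frame"],cv2.COLOR_RGB2HSV).astype(int)
for n in("top","scene"):
    d=np.load(n+"0.npz");P=world(d);h=cv2.cvtColor(d["frame"],cv2.COLOR_RGB2HSV).astype(int)
    m=(h[...,1]<70)&(h[...,2]>150)&(P[...,2]>18)&(P[...,2]<40); v,u=np.nonzero(m); w=rays(d,np.c_[u,v],30)
    for nm,a in(("far",(635,690,-155,-70)),("near",(525,575,-150,-70)),("back",(560,640,-200,-150))):
        s=w[(w[:,0]>a[0])&(w[:,0]<a[1])&(w[:,1]>a[2])&(w[:,1]<a[3])].astype(np.float32)
        l=cv2.fitLine(s,cv2.DIST_HUBER,0,.01,.01).ravel(); print(n,nm,len(s),l.round(3))
b=np.array([[316,122],[388,128],[366,325],[290,317]],float)
d=np.load("top0.npz");q=rays(d,(b-1.5)/4+[120,130],37);print(q.round(),q.mean(0))
b=np.array([[506,40],[578,45],[572,97],[503,92]],float);print("cov",rays(d,(b-1.5)/4+[120,130],20).round())
b=np.array([[58,307],[135,288],[177,485],[103,505]],float);print("pink",rays(d,(b-1.5)/4+[120,130],37).round())
```

```text
[[ 653. -187.]
 [ 549. -184.]
 [ 646.  -61.]
 [ 557.  -58.]
 [ 671.  -24.]
 [ 536.  -20.]]
top far 75 [ 3.00000e-03 -1.00000e+00  6.50212e+02 -1.12203e+02]
top near 70 [ 1.5000e-02  1.0000e+00  5.5268e+02 -1.0912e+02]
top back 58 [ 1.00000e+00 -2.30000e-02  6.00134e+02 -1.82256e+02]
scene far 37 [ 3.70000e-02  9.99000e-01  6.51425e+02 -1.11392e+02]
scene near 43 [ 2.90000e-02  1.00000e+00  5.53676e+02 -1.08875e+02]
scene back 47 [ 1.00000e+00 -2.60000e-02  5.99976e+02 -1.80143e+02]
[[675. 165.]
 [681. 103.]
 [507.  85.]
 [502. 149.]] [591.26172711 125.51127047]
cov [[786.  20.]
 [794. -44.]
 [745. -48.]
 [738.  13.]]
pink [[473. 343.]
 [502. 283.]
 [346. 209.]
 [318. 265.]]
```

```bash
python3 -m jog '[[[0,0,-0.123],[0,0,0],-1],[[0,0,-0.123],[0,0,0],-1],[[0,0,-0.123],[0,0,0],-1],[[0,0,-0.123],[0,0,0],-1],[[0,0,-0.123],[0,0,0],-1],[[0,0,-0.123],[0,0,0],-1],[[0,0,-0.123],[0,0,0],-1],[[0,0,-0.123],[0,0,0],-1],[[0,0,-0.124],[0,0,0],-1]]'
python3 -m jog '[[[0,0,0],[36,16,0],-1],[[0,0,0],[36,16,0],-1],[[0,0,0],[36,16,0],-1],[[0,0,0],[36,16,0],-1],[[0,0,0],[36,16,0],-1],[[0,0,0],[36,16,0],-1],[[0,0,0],[36,16,0],-1],[[0,0,0],[36,16,0],-1],[[0,0,0],[36,16,0],-1],[[0,0,0],[36,16,0],-1],[[0,0,0],[36,16,0],-1],[[0,0,0],[36,16,0],-1]]'
```

```text
clock: 0.85
ee_pos: [278.9, -559.0, 249.8]
ee_rot: [-2.214, -2.228, -0.001]
contact_force: [0.1, 0.2, 0.4]
opening: 0.2
finger_force: 0.0
clock: 1.85
ee_pos: [471.2, -125.3, 250.2]
ee_rot: [-2.221, -2.221, 0.0]
contact_force: [0.7, -1.2, 0.6]
opening: -0.2
finger_force: 0.0
```

```bash
python3 -m jog '[[[0,0,0],[34,18,0],-1],[[0,0,0],[34,18,0],-1],[[0,0,0],[34,18,0],-1],[[0,0,0],[34,18,0],-1],[[0,0,0],[34,18,0],-1],[[0,0,0],[34,18,0],-1],[[0,0,0],[34,18,0],-1],[[0,0,0],[34,18,0],-1],[[0,0,0],[34,18,20],-1],[[0,0,0],[34,18,20],-1],[[0,0,0],[0,0,20],-1],[[0,0,0],[0,0,20],-1]]'
python3 - <<'E'
from station import ctrl
from h import *
for n in("top","scene","wrist"):
    d=ctrl.get_image(n); cv2.imwrite(f"pics/{n}1.png",d["frame"][:,:,::-1])
    try: print(n,box(d,win=(300,900,-50,500)))
    except Exception as e: print(n,e)
print(ctrl.state()["ee_pos"])
E
```

```text
clock: 2.85
ee_pos: [650.0, 212.4, 170.3]
ee_rot: [-2.218, -2.225, -0.0]
contact_force: [-0.9, -0.4, -1.0]
opening: -0.4
finger_force: 0.0
top ((590.0866088867188, 122.61714172363281), [67.24435424804688, 169.99766540527344], np.float64(0.08960112276933443), 760, array([194, 162,  25,  49], dtype=int32))
scene ((585.81494140625, 131.85968017578125), [72.156005859375, 174.38973999023438], np.float64(0.08277157931188074), 998, array([195, 193,  60,  40], dtype=int32))
wrist ((572.3616943359375, 159.08514404296875), [9.758138656616211, 125.7890396118164], np.float64(0.13535658552998478), 612, array([109, 237, 138,  20], dtype=int32))
[648.15650094 209.88147987 169.71105343]
```

View pics/wrist1.png

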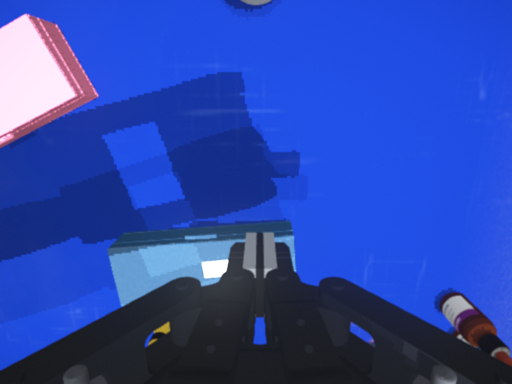

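The wrist view shows the shut fingertips at (260,240), just behind the box's back edge (y≈230–245 px), near its far end (292 px). I'll lower and push the far end.

```bash
python3 -m jog '[[[0,0,0],[0,0,28],-1],[[0,0,0],[0,0,28],-1],[[0,0,0],[0,0,28],-1],[[0,0,0],[0,0,28],-1],[[0,0,0],[0,0,18],-1],[[0,0,0],[0,0,8],-1],[[0,0,0],[-6,0,0],-1],[[0,0,0],[-6,0,0],-1],[[0,0,0],[-6,0,0],-1],[[0,0,0],[-6,0,0],-1],[[0,0,0],[-6,0,0],-1],[[0,0,0],[-6,0,0],-1]]'
python3 -m jog '[[[0,0,0],[-6,0,0],-1],[[0,0,0],[-6,0,0],-1],[[0,0,0],[-6,0,0],-1],[[0,0,0],[-6,0,0],-1],[[0,0,0],[-6,0,0],-1],[[0,0,0],[-6,0,0],-1]]'
cat > look.py <<'E'
from station import ctrl
from h import *
import sys
for n in("top","scene"):
    d=ctrl.get_image(n)
    if len(sys.argv)>1: cv2.imwrite(f"pics/{n}_{sys.argv[1]}.png",cv2.resize(d["frame"][110:290,120:340,::-1] if n=="top" else d["frame"][100:340,50:400,::-1],None,fx=2,fy=2))
    b=box(d,win=(300,900,-130,500)); print(n,np.round(b[0]),np.round(b[1]),"long axis deg",round(np.degrees(b[2]),1),b[3])
s=ctrl.state(); print(s["clock"],s["ee_pos"].round(1),s["contact_force"].round(1))
E
python3 look.py
```

```text
clock: 4.0
ee_pos: [650.3, 173.5, 35.1]
ee_rot: [2.221, 2.22, 0.003]
contact_force: [0.5, 2.2, 0.7]
opening: 0.0
finger_force: 1.3
clock: 4.5
ee_pos: [649.7, 137.6, 33.9]
ee_rot: [2.221, 2.221, 0.0]
contact_force: [0.7, 1.7, 1.3]
opening: 0.1
finger_force: 1.1
top [582.  91.] [ 47. 169.] long axis deg 169.2 383
scene [579. 113.] [ 78. 175.] long axis deg 168.4 842
4.6 [649.3 136.9  33.7] [-0.8 -0.2 -0. ]
```

```bash
python3 -m jog '[[[0,0,0],[20,0,0],-1],[[0,0,0],[0,0,-30],-1],[[0,0,0],[0,0,-30],-1],[[0,0,0],[-22,-30,0],-1],[[0,0,0],[-22,-30,0],-1],[[0,0,0],[-21,-30,0],-1],[[0,0,0],[-21,-30,0],-1],[[0,0,0],[-21,-30,0],-1],[[0,0,0],[0,0,0],-1],[[0,0,0],[0,0,30],-1],[[0,0,0],[0,0,24],-1],[[0,0,0],[0,0,6],-1]]'
python3 look.py
python3 -m jog '[[[0,0,0],[6,0,0],-1],[[0,0,0],[6,0,0],-1],[[0,0,0],[6,0,0],-1],[[0,0,0],[6,0,0],-1],[[0,0,0],[6,0,0],-1],[[0,0,0],[6,0,0],-1],[[0,0,0],[6,0,0],-1],[[0,0,0],[6,0,0],-1],[[0,0,0],[6,0,0],-1],[[0,0,0],[6,0,0],-1],[[0,0,0],[6,0,0],-1],[[0,0,0],[6,0,0],-1]]'
python3 look.py a
```

```text
clock: 5.6
ee_pos: [497.6, 50.8, 31.4]
ee_rot: [-2.22, -2.219, 0.006]
contact_force: [-1.5, -0.3, -0.1]
opening: -0.3
finger_force: 0.0
top [636.  87.] [59. 65.] long axis deg 77.5 203
scene [579. 111.] [ 71. 176.] long axis deg 167.2 954
5.7 [498.4  51.   32.7] [-0.6  0.4  0.4]
clock: 6.7
ee_pos: [499.6, 123.7, 33.8]
ee_rot: [-2.221, -2.221, 0.0]
contact_force: [-0.4, -1.3, -0.4]
opening: 0.0
finger_force: 0.5
top [619.  90.] [65. 85.] long axis deg 147.4 248
scene [580. 125.] [ 68. 177.] long axis deg 145.8 827
6.8 [499.7 124.1  33.8] [ 0.5 -0.3  0.8]
```

```bash
python3 -m jog '[[[0,0,0],[5,4,0],-1],[[0,0,0],[5,4,0],-1],[[0,0,0],[5,4,0],-1],[[0,0,0],[5,5,0],-1],[[0,0,0],[5,5,0],-1],[[0,0,0],[4,5,0],-1],[[0,0,0],[4,5,0],-1],[[0,0,0],[4,5,0],-1]]'
python3 look.py b
```

```text
clock: 7.47
ee_pos: [537.2, 160.5, 33.8]
ee_rot: [-2.221, -2.221, 0.0]
contact_force: [-0.9, -0.3, 0.1]
opening: -0.1
finger_force: 0.6
top [627.  99.] [ 66. 110.] long axis deg 124.1 353
scene [589. 166.] [ 61. 103.] long axis deg 124.5 424
7.5667 [538.1 160.9  34.1] [-0.2 -0.1 -0.8]
```

View pics/scene_b.png

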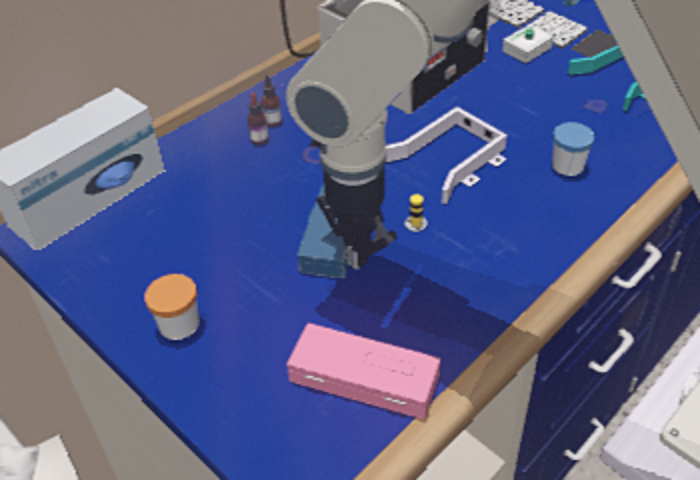

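```bash
python3 -m jog '[[[0,0,0],[0,-20,0],-1],[[0,0,0],[0,0,-32],-1],[[0,0,0],[0,0,-32],-1],[[0,0,0],[-12,30,0],-1],[[0,0,0],[-12,30,0],-1],[[0,0,0],[-12,30,0],-1],[[0,0,0],[-12,30,0],-1],[[0,0,0],[-12,30,0],-1],[[0,0,0],[-12,30,0],-1],[[0,0,0],[-12,30,0],-1]]'
python3 look.py
python3 -m jog '[[[0,0,0],[0,0,0],-1],[[0,0,0],[0,0,30],-1],[[0,0,0],[0,0,28],-1],[[0,0,0],[0,0,6],-1]]'
python3 look.py c
```

```text
clock: 8.4
ee_pos: [728.2, 75.1, 98.1]
ee_rot: [2.221, 2.221, 0.001]
contact_force: [0.1, 0.5, -0.1]
opening: 0.1
finger_force: 0.0
top [859. -20.] [ 5. 10.] long axis deg 147.8 7
scene [607. 133.] [ 67. 176.] long axis deg 122.4 934
8.5 [731.3  73.8  98.5] [-0.1  0.4 -0.3]
clock: 8.83
ee_pos: [722.3, 76.4, 29.4]
ee_rot: [-2.217, -2.218, 0.009]
contact_force: [-1.2, -0.6, -1.0]
opening: 0.2
finger_force: 0.0
top [861. -36.] [ 6. 19.] long axis deg 85.9 12
scene [607. 134.] [ 67. 177.] long axis deg 123.0 936
8.9333 [724.1  76.5  31.9] [-0.2 -0.  -0.7]
```

View pics/top_c.png

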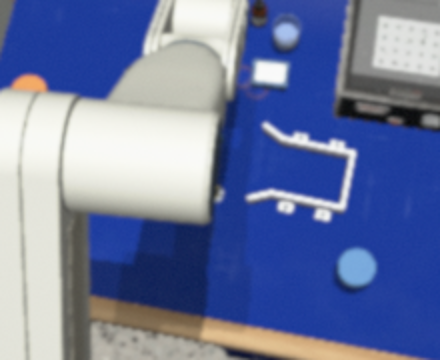

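The top camera is blocked by the arm, so I'm using the scene view, which puts the box near (611,127) at −57°. Next I push the lead end toward −x.

```bash
python3 -m jog '[[[0,0,0],[0,-6,0],-1],[[0,0,0],[0,-6,0],-1],[[0,0,0],[0,-6,0],-1],[[0,0,0],[0,-6,0],-1],[[0,0,0],[-2,-6,0],-1],[[0,0,0],[-2,-6,0],-1],[[0,0,0],[-2,-6,0],-1],[[0,0,0],[-2,-6,0],-1],[[0,0,0],[-2,-6,0],-1]]'
python3 look.py d
```

```text
clock: 9.68
ee_pos: [672.4, 65.7, 34.2]
ee_rot: [2.221, 2.221, 0.001]
contact_force: [2.4, -1.0, 1.0]
opening: -0.2
finger_force: 1.1
top [855. -51.] [4. 4.] long axis deg 10.4 4
scene [591. 136.] [ 70. 177.] long axis deg 111.0 983
9.7833 [671.1  65.6  33.6] [-0.2 -0.3 -0.8]
```

```bash
python3 -m jog '[[[0,0,0],[-1,-6,0],-1],[[0,0,0],[-1,-6,0],-1],[[0,0,0],[-1,-6,0],-1],[[0,0,0],[0,-3,0],-1]]'
python3 look.py
python3 -m jog '[[[0,0,0],[0,20,0],-1],[[0,0,0],[0,0,-32],-1],[[0,0,0],[0,0,-32],-1],[[0,0,0],[20,-30,0],-1],[[0,0,0],[20,-30,0],-1],[[0,0,0],[20,-30,0],-1],[[0,0,0],[20,-30,0],-1],[[0,0,0],[20,-30,0],-1],[[0,0,0],[20,-20,0],-1]]'
python3 look.py e
```

```text
clock: 10.12
ee_pos: [650.4, 62.9, 33.6]
ee_rot: [-2.221, -2.221, 0.001]
contact_force: [1.1, -1.5, 0.9]
opening: -0.2
finger_force: 0.6
top [859. -25.] [10. 26.] long axis deg 111.1 17
scene [580. 138.] [ 71. 180.] long axis deg 102.5 1004
10.2167 [650.4  63.1  33.6] [ 0.3 -0.3 -0.3]
clock: 10.97
ee_pos: [498.1, 183.5, 97.6]
ee_rot: [-2.22, -2.22, 0.004]
contact_force: [0.0, 0.3, -0.2]
opening: 0.0
finger_force: 0.0
top [589. 112.] [ 67. 127.] long axis deg 101.7 539
scene [574. 176.] [ 68. 104.] long axis deg 100.3 594
11.0667 [497.6 184.9  97.5] [ 0.3 -0.6 -0.8]
```

```bash
python3 -m jog '[[[0,0,0],[10,0,30],-1],[[0,0,0],[0,0,28],-1],[[0,0,0],[0,0,6],-1],[[0,0,0],[0,6,0],-1],[[0,0,0],[0,6,0],-1],[[0,0,0],[0,6,0],-1],[[0,0,0],[0,6,0],-1],[[0,0,0],[0,6,0],-1],[[0,0,0],[0,6,0],-1],[[0,0,0],[0,6,0],-1],[[0,0,0],[0,4,0],-1]]'
python3 look.py
python3 -m jog '[[[0,0,0],[0,-25,0],-1],[[0,0,0],[0,0,-32],-1],[[0,0,0],[0,0,-32],-1],[[0,0,0],[30,20,0],-1],[[0,0,0],[30,20,0],-1],[[0,0,0],[22,20,0],-1],[[0,0,0],[0,10,0],-0.4]]'
python3 look.py f
```

```text
clock: 11.98
ee_pos: [548.5, 193.2, 34.2]
ee_rot: [2.222, 2.221, 0.001]
contact_force: [-2.7, 0.9, 0.5]
opening: -0.1
finger_force: 0.9
top [596. 106.] [ 67. 124.] long axis deg 93.6 510
scene [574.  81.] [ 52. 101.] long axis deg 129.4 260
12.0833 [548.7 193.2  34.1] [ 0.5  0.3 -0.3]
clock: 12.67
ee_pos: [595.4, 279.3, 99.1]
ee_rot: [2.218, 2.223, 0.008]
contact_force: [-0.2, -0.3, 0.3]
opening: 10.7
finger_force: 0.0
top [595. 129.] [ 67. 170.] long axis deg 92.6 762
scene [590. 138.] [ 69. 174.] long axis deg 92.9 985
12.7667 [593.9 275.7  97.9] [ 0.  -0.7  0.3]
```

```bash
python3 -m jog '[[[0,0,0],[0,0,30],-0.2],[[0,0,0],[0,0,30],-0.2],[[0,0,0],[-10,0,6],-0.2],[[0,0,0],[-10,0,0],-0.2],[[0,0,0],[-10,0,0],-0.2],[[0,0,0],[-7,0,0],-0.2],[[0,0,0],[-7,0,0],-0.2],[[0,0,0],[-7,0,0],-0.2],[[0,0,0],[-7,0,0],-0.2],[[0,0,0],[-7,0,0],-0.2],[[0,0,0],[-7,0,0],-0.2],[[0,0,0],[-7,0,0],-0.2]]'
python3 look.py
python3 -m jog '[[[0,0,0],[-7,0,0],-0.2],[[0,0,0],[-7,0,0],-0.2],[[0,0,0],[-7,0,0],-0.2],[[0,0,0],[-7,0,0],-0.2],[[0,0,0],[-7,0,0],-0.2],[[0,0,0],[-7,0,0],-0.2]]'
python3 look.py g
```

```text
clock: 13.77
ee_pos: [592.8, 195.8, 32.3]
ee_rot: [2.221, 2.221, 0.001]
contact_force: [1.2, 3.2, 2.7]
opening: 34.3
finger_force: 1.6
top [589.  90.] [ 66. 162.] long axis deg 89.3 685
scene [585.  91.] [ 69. 153.] long axis deg 89.8 624
13.8667 [592.1 194.7  31.6] [ 0.  -0.2 -0.3]
clock: 14.37
ee_pos: [592.4, 153.2, 31.7]
ee_rot: [-2.221, -2.221, 0.001]
contact_force: [-0.8, 1.0, -2.0]
opening: 34.4
finger_force: 0.8
top [590.  46.] [ 67. 158.] long axis deg 89.8 650
scene [585.  48.] [ 70. 152.] long axis deg 90.2 567
14.4667 [592.4 152.6  31.7] [-0.2  0.9  0.3]
```

```bash
python3 -m jog '[[[0,0,0],[-4,2,0],-0.2],[[0,0,0],[-4,2,0],-0.2],[[0,0,0],[-4,2,0],-0.2],[[0,0,0],[-4,2,0],-0.2]]'
python3 look.py h
```

```text
clock: 14.8
ee_pos: [600.8, 137.9, 31.8]
ee_rot: [-2.221, -2.222, 0.0]
contact_force: [-1.3, 2.5, -1.3]
opening: 34.3
finger_force: 0.8
top [595.  30.] [ 66. 157.] long axis deg 88.3 644
scene [590.  41.] [ 70. 169.] long axis deg 87.9 570
14.9 [601.2 137.5  31.9] [0.4 1.4 0.5]
```

View pics/top_h.png

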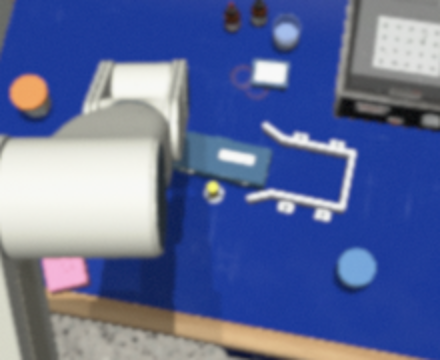

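The picture shows the box's lead end at about (270,165) entering between the wings, and clear of the post at (213,190). I'll keep on with a slight +x drift.

```bash
python3 -m jog '[[[0,0,0],[-4,2,0],-0.2],[[0,0,0],[-4,2,0],-0.2],[[0,0,0],[-4,1,0],-0.2],[[0,0,0],[-4,1,0],-0.2]]'
python3 look.py
python3 -m jog '[[[0,0,0],[-5,0,0],-0.2],[[0,0,0],[-5,0,0],-0.2],[[0,0,0],[-5,0,0],-0.2],[[0,0,0],[-5,0,0],-0.2],[[0,0,0],[-5,0,0],-0.2]]'
python3 look.py i
```

```text
clock: 15.23
ee_pos: [606.8, 121.9, 31.9]
ee_rot: [2.221, 2.221, 0.0]
contact_force: [-1.0, 1.9, 0.0]
opening: 34.2
finger_force: 1.1
top [599.  13.] [ 66. 157.] long axis deg 87.4 643
scene [594.  16.] [ 69. 150.] long axis deg 87.1 533
15.3333 [606.9 121.3  31.9] [ 0.  -0.1 -0.1]
clock: 15.75
ee_pos: [606.6, 96.6, 31.9]
ee_rot: [2.221, 2.221, 0.0]
contact_force: [-0.2, 2.0, -0.0]
opening: 34.7
finger_force: 1.2
top [604. -17.] [ 67. 145.] long axis deg 90.6 625
scene [598.  -5.] [ 69. 157.] long axis deg 90.6 499
15.85 [606.7  96.   31.9] [ 0.7  0.8 -0.1]
```

```bash
python3 -m jog '[[[0,0,0],[-6,0,0],-0.2],[[0,0,0],[-6,0,0],-0.2],[[0,0,0],[-6,0,0],-0.2],[[0,0,0],[-6,0,0],-0.2],[[0,0,0],[-6,0,0],-0.2],[[0,0,0],[-6,0,0],-0.2]]'
python3 look.py
python3 -m jog '[[[0,0,0],[-6,0,0],-0.2],[[0,0,0],[-6,0,0],-0.2],[[0,0,0],[-6,0,0],-0.2],[[0,0,0],[-6,0,0],-0.2],[[0,0,0],[-6,0,0],-0.2]]'
python3 look.py j
```

```text
clock: 16.35
ee_pos: [606.7, 60.5, 31.9]
ee_rot: [2.222, 2.221, 0.0]
contact_force: [-0.3, 2.7, 0.5]
opening: 33.9
finger_force: 1.2
top [604. -54.] [ 68. 142.] long axis deg 91.7 611
scene [597. -32.] [ 70. 177.] long axis deg 90.5 462
16.45 [606.6  59.8  31.8] [-0.4  0.3 -0.7]
clock: 16.87
ee_pos: [606.6, 30.5, 31.9]
ee_rot: [-2.221, -2.221, 0.0]
contact_force: [-1.2, 1.5, -0.6]
opening: 34.3
finger_force: 1.1
top [603. -76.] [ 68. 118.] long axis deg 87.5 489
scene [598. -67.] [ 70. 122.] long axis deg 89.6 326
16.9667 [606.6  29.9  31.8] [0.8 0.6 1.1]
```

```bash
python3 -m jog '[[[0,0,0],[-5,0,0],-0.2],[[0,0,0],[-5,0,0],-0.2],[[0,0,0],[-4,0,0],-0.2],[[0,0,0],[-3,0,0],-0.2],[[0,0,0],[-2,0,0],-0.2]]'
python3 -m jog '[[[0,0,0],[-2,0,0],-0.2],[[0,0,0],[-1,0,0],-0.2]]'
python3 -m jog '[[[0,0,0],[-2,0,0],-0.2],[[0,0,0],[0,0,0],-0.2]]'
```

```text
clock: 17.38
ee_pos: [606.6, 11.7, 31.9]
ee_rot: [-2.222, -2.221, 0.0]
contact_force: [0.5, 2.7, -0.1]
opening: 34.2
finger_force: 1.1
clock: 17.55
ee_pos: [606.6, 8.9, 31.9]
ee_rot: [-2.222, -2.221, 0.0]
contact_force: [-0.0, 1.9, -0.5]
opening: 33.9
finger_force: 1.1
clock: 17.72
ee_pos: [606.6, 6.8, 31.9]
ee_rot: [2.221, 2.221, -0.0]
contact_force: [0.6, -0.0, 1.6]
opening: 34.3
finger_force: 0.0
```

```bash
python3 -m jog '[[[0,0,0],[-1.5,0,0],-0.2],[[0,0,0],[-1.5,0,0],-0.2]]'
python3 -m jog '[[[0,0,0],[-1.5,0,0],-0.2],[[0,0,0],[-1.5,0,0],-0.2]]'
```

```text
clock: 17.88
ee_pos: [606.7, 4.2, 31.9]
ee_rot: [-2.221, -2.222, -0.0]
contact_force: [0.1, 2.6, -0.7]
opening: 34.0
finger_force: 1.1
clock: 18.05
ee_pos: [607.4, 3.5, 32.1]
ee_rot: [-2.223, -2.218, -0.006]
contact_force: [3.3, 25.7, -0.6]
opening: 34.4
finger_force: 12.7
```

The force rises sharply at y≈3.5, so the box is against the stop. I'll back off and check.

```bash
python3 -m jog '[[[0,0,0],[6,0,0],-0.2],[[0,0,0],[25,0,0],-0.2],[[0,0,0],[35,0,-5],-0.2],[[0,0,0],[35,0,-30],-0.2],[[0,0,0],[35,0,-30],-0.2],[[0,0,0],[40,0,-20],-0.2],[[0,0,0],[40,0,-20],-0.2],[[0,0,0],[0,0,0],-0.2]]'
python3 look.py k
python3 - <<'E'
import cv2,numpy as np
a=cv2.imread("pics/top_k.png");b=cv2.imread("pics/scene_k.png")
cv2.imwrite("pics/k.png",np.hstack([cv2.resize(a[60:280,200:440],(400,367)),cv2.resize(b[60:280,280:520],(400,367))]))
E
```

```text
clock: 18.72
ee_pos: [609.2, 211.3, 133.0]
ee_rot: [2.214, 2.224, 0.013]
contact_force: [0.8, -0.5, 0.2]
opening: 34.3
finger_force: 0.0
top [603. -73.] [ 68. 121.] long axis deg 90.1 560
scene [598. -63.] [ 71. 130.] long axis deg 89.9 544
18.8167 [607.  206.2 129.3] [-0.9 -0.1 -0.3]
```

View pics/k.png

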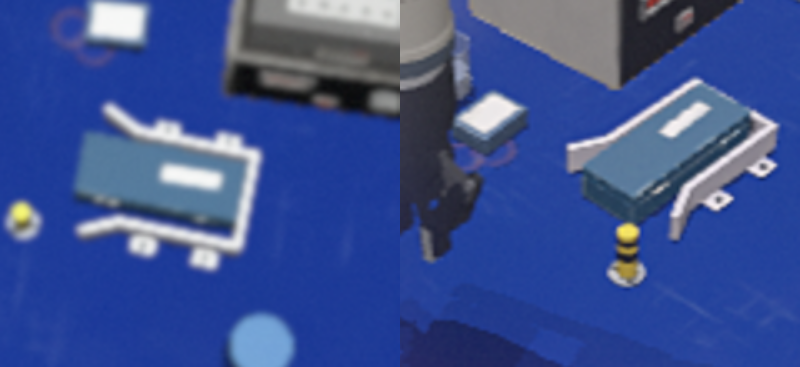

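The box lies flat in the bay with its lead end against the back stop (top crop at about x=238 px). The post, coverslip box and blue cup are where they were, and the gripper is clear. Handing in.

```bash
python3 -c "
from station import ctrl
print(ctrl.sign_off())"
```

```text
the job is handed in; nothing more can be done
None
```

The slide box lies flat and fully home endwise against the bay's back stop; I pushed it with the fingertips only and handed the job in at about 19 s, with the peak contact force I read about 26 N at the stop.

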